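# Walk the marble carving block home and lock it

### The arm

A 7-joint arm with a two-finger parallel gripper is mounted at the origin on the work surface. World frame = base frame: x ahead of the robot, y to its left, z up, the work surface at z = 0. Lengths are in m, angles in rad, forces in N, time in s.
With the tool pointing down it reaches from about 0.425 to 0.875 m from the base axis. Payload 4.7 kg.
Tool frame: the origin (TCP) lies midway between the tips of the shut fingers; the grasp point (between the pads) lies 19 mm behind it; z points along the fingers, y is the line along which they close (so a half turn about z gives the same grasp; the last joint's range is limited). The gripper opens to 87 mm and grips with 3 to 60 N. Pads are 19 mm wide; open, the fingers measure 117 mm over their backs; the gripper's body (75 mm by 190 mm) begins 51 mm behind the grasp point.
Start: joints at [1.323, 0.321, -0.07, 1.45, 0.023, 1.371, -0.057], TCP at [0.168, -0.628, 0.223] pointing down, gripper open.
Joint ranges: [-2.86, 2.86], [-0.3, 2.09], [-1.38, 1.24], [0.06, 2.45], [-1.56, 4.7], [0.09, 2.05], [-2.69, 2.69]. Speed limits (rad/s): [2.57, 2.57, 3.14, 3.14, 3.14, 3.14, 3.14].

### API

Orientations are given as a rotation vector (axis times angle).
In Python, from bench import ctrl gives the robot as it stands. The module is installed in compiled form; this text tells all that it offers.
- The arm moves only by the shell command python3 -m handwheel 'ROWS' [FORCE]. ROWS is JSON, a list of rows, each a list of 7 numbers: the finger opening in m, from 0 to 0.087, then the shift along the tool's x, y, z in m, then the turn, a rotation vector about the tool's x, y, z in degrees. A call has 1 to 12 rows; each row shifts and turns the commanded pose from where the row before left it, along the tool's axes as they then stand; what a row does not reach is not made up. A row lasts 1/8 s, in which the tool goes at most 62.5 mm and 10.7 degrees, less where a joint would pass 70% of its speed; a pose out of reach is approached as far as the arm can. A call is refused whole if a number of a shift passes 0.0625 or a number of a turn 10.7, either way. A call with a gripper value outside its range is refused whole. The fingers move at their own pace and stop on an object; FORCE is the grip in N (left out, the last holds). Time passes only in rows, so rows that do not move let the fingers close. It gives the time, the measured TCP pose, the force, the opening and the grip force at its end, in the units of the state.
- ctrl.get_state(): the state, without advancing time (a new reading comes with each control period).
- ctrl.get_image(name): name is "scene" or "top" or "wrist"; returns (picture, depth): 400x640x3 uint8, blue, green, red; 400x640 float32, m along the optical axis (not along the pixel's ray), 0 where there is no reading.
- ctrl.camera_info(name): a dict with "intrinsics" (3x3 intrinsics, pixels), "D" ([k1, k2, p1, p2, k3] as OpenCV has them; the pictures are not rectified), "R" (3x3) and "t" (3): a world point X has camera coordinates R X + t. Camera axes: x right, y down, z forward; pixel columns grow to the right and rows downward; lengths in m; the calibration is good to about 2 mm. A picture is of the moment at which its call begins: read the wrist's pose just before it. camera_info takes no time and is no camera call; for the wrist camera it gives the pose at the moment of the call.
- ctrl.close_job(): hands the job in; it is judged then, once.
The state is a dict: "time": time; "joint_positions": joint angles; "qd": joint speeds; "joint_torque": joint torques, N m; "position": TCP position; "tool_rot": TCP orientation; "ft_force": force on the tool from outside, world axes, zero at the start; "torque": the same for the moment, N m; "grip_width": opening from 0.0 (shut) to 1.0 (fully open); "grip_force": force on a finger pad.
Only numpy, scipy, OpenCV 4.12 (cv2) and the standard library are available. Lean on these libraries where they do the work, as an engineer would, in place of code of your own. Each camera call takes 0.05 s, during which the arm holds its last target. There are 200 camera calls.

### The job

The marble block is to be carved next: walk it forward into the carving stop until its far face is pressed home flush against the green sprung bumper and it sits roughly in the middle of the bumper, then swing the red turn button fully across behind it. The block is too heavy to shove straight on, and you must never push it with more than 24 N, so swing it ahead by pushing the yellow waxed-nylon buffers at its near left and near right corners in turn. Keep it flat on the table and leave the two paint jars, the mug, the can and the tools where they are.

Things in the scene. Friction and masses are not known exactly. Their poses are not given: they have to be found in the camera images.
- block: White marble block, 130 mm deep (x), 180 wide (y), 81 tall, 4.85 kg, on cork foot 45 x 110 x 6 mm. Origin: centre of its underside; x points to its far face, y left. Slides straight only over 25 N. Pushed on one buffer (73 mm off the middle), square to its face, it takes 9 to 18 N and swings (left push: clockwise from above), 1 rad per 120 mm of push, its centre going ahead a quarter of the push.
- stop: Fixed pale wood carving stop. Origin: the point on the table where the block's origin belongs; x points ahead to the bumper, y left. Back bar 340 wide, 45 tall, near face at x = 85 mm. Green bumper before it, 220 wide, 6 to 42 mm high, near face at x = 65, springs 3 N per mm, up to 8 mm. Left rail 22 wide, 24 tall along y = 146 mm; post 36 square, 50 tall at x = -81, y = 146 carries the button.
- button (a joint): Angle of the red turn button (rad): 0 = pointing straight back along the stop's -x (open), grows as its tip swings to the right (the stop's -y), pi/2 = square across behind the block, above the buffers, 1.95 = end of travel. Stiff hinge, 0.12 N m, stays where left. With the block home 7 mm remain between its near face and the square button; a block not home can be in the way.
- button_pivot (a point): Pivot of the red turn button, at its mid height 58 mm over the table, at x = -81, y = 146 mm in the stop's frame. The button is a bar 18 mm wide and 14 mm thick that reaches 120 mm from the pivot.
- button_tip (a point): Point on the middle line of the red turn button, 100 mm from its pivot, at its mid height.
- jar_red: Red paint jar with black cap, 52 mm across, 70 mm tall, stands right of the stop; leave it alone. Origin: centre of its underside.
- jar_amber: Amber glass jar with white cap, 52 mm across, 75 mm tall, stands left of the stop's rail; leave it alone. Origin: centre of its underside.
- mug: Blue mug 76 mm across, 90 mm tall, far right; leave it alone. Origin: centre of its underside.
- can: Aluminium can 80 mm across, 130 mm tall, far left; leave it alone. Origin: centre of its underside.
- scraper: Spatula lying on the right of the table; leave it alone. Origin: under its middle.
- mallet: Hammer lying on the left of the table; leave it alone. Origin: under its middle.
- left_buffer (a point): Middle of the near face of the yellow waxed-nylon buffer at the block's near left corner, 34 mm wide and 34 tall, 12 to 46 mm over the table, at x = -89, y = 73 mm in the block's frame. Slippery (friction 0.12). It yields towards the block by 1 mm per 2.5 N, at most 10 mm.
- right_buffer (a point): Middle of the near face of the yellow waxed-nylon buffer at the block's near right corner, 34 mm wide and 34 tall, 12 to 46 mm over the table, at x = -89, y = -73 mm in the block's frame. Slippery (friction 0.12). It yields towards the block by 1 mm per 2.5 N, at most 10 mm.
There are look-alikes about, which are no part of the job. Leave any purple look-alike of the block alone.

How it is judged:
On the way, in this order (a step that is already met when the one before it is completed fails the run):
1. the block is home, flush and central, and bears on the bumper (x of block in the frame of stop above -0.003 m and y of block in the frame of stop between -0.025 and 0.025 m and angle between the x axis of block and the x axis of stop, either way round below 0.04 rad and contact force between block and stop above 0.5 N), for 0.1 s.
2. the turn button is swung across behind the block (value of joint button above 1.4 rad), for 0.2 s.
At the end, for the whole second after the job is handed in: The block rests with its far face against the bumper (within 3 mm, turned less than 0.04 rad, within 25 mm of the middle) and the turn button lies across behind it (joint above 1.4 rad) (x of block in the frame of stop above -0.003 m and y of block in the frame of stop between -0.025 and 0.025 m and angle between the x axis of block and the x axis of stop, either way round below 0.04 rad and value of joint button above 1.4 rad and linear speed of block below 0.01 m/s); the robot touches nothing.
It fails at once if the block is pushed with more than 24 N (contact force between any of the fingers, the arm and block above 24 N).
It fails at once if the block is tipped up (angle between block's own z axis and vertical above 0.08 rad).
It fails at once if a bystander is disturbed (distance of any of jar_red, jar_amber, mug, can, scraper, mallet from where it was at the start of the episode above 0.015 m).
It also fails if it takes over 72 s, if anything falls off the work surface, if the arm or the gripper's body presses on something with over 40 N, if the wrist force passes 120 N, or if a joint passes its speed limit or range.

## Working session

There is one attempt and no reset: what is moved stays moved. The work goes in short steps, Python scripts to look and compute and a shell command to move; the robot and the scene stay as the last step left them, time stands still between calls to the robot, and variables do not carry over. Pictures are saved under pics/ and viewed, at most 10 in all, crops included, and the job is handed in when it is done.

```bash
mkdir -p pics; python3 - <<'E'
from bench import ctrl
import cv2,numpy as np
for n in ("top","scene"):
    p,d=ctrl.get_image(n); cv2.imwrite(f"pics/{n}0.png",p); np.save(f"pics/{n}0.npy",d)
    i=ctrl.camera_info(n); print(n,i)
s=ctrl.get_state(); print(s)
E
```

```text
top {'intrinsics': array([[362.94695997,   0.        , 316.83797615],
       [  0.        , 362.94695997, 195.99943359],
       [  0.        ,   0.        ,   1.        ]]), 'D': array([0.01260623, 0.        , 0.        , 0.        , 0.        ]), 'R': array([[ 0.00861101, -0.99977171, -0.01955475],
       [-0.99827669, -0.00745966, -0.05820651],
       [ 0.05804735,  0.02002227, -0.99811303]]), 't': array([0.02269491, 0.49734177, 1.11173685])}
scene {'intrinsics': array([[366.2702183 ,   0.        , 320.88311903],
       [  0.        , 366.2702183 , 190.43234169],
       [  0.        ,   0.        ,   1.        ]]), 'D': array([-0.02757811,  0.        ,  0.        ,  0.        ,  0.        ]), 'R': array([[ 0.85030246,  0.52626802,  0.0052623 ],
       [ 0.4601319 , -0.73851709, -0.49281959],
       [-0.25546889,  0.42146706, -0.8701156 ]]), 't': array([-0.41552951, -0.19169531,  1.33965599])}
{'time': 0.1, 'joint_positions': array([ 1.32307896,  0.32171916, -0.07007698,  1.45154705,  0.02259751,
        1.37083886, -0.05688726]), 'qd': array([ 7.34235056e-05, -1.61408641e-03,  3.25733330e-04, -2.16149684e-03,
       -7.45003557e-04, -1.33976351e-03, -1.78264597e-03]), 'joint_torque': array([-4.32763554e-04, -4.92569089e+01, -4.05860329e-01, -3.13399172e+01,
       -6.40833378e-02,  3.94726137e-02,  8.80627249e-05]), 'position': array([ 0.16806098, -0.62737284,  0.22159313]), 'tool_rot': array([-3.11302403e+00, -4.09917500e-01,  5.02062195e-04]), 'ft_force': array([-0.76754538, -0.35376132,  0.00628372]), 'torque': array([0.02473256, 0.01203419, 0.0213018 ]), 'grip_force': 0.0, 'grip_width': 1.0006179586316222}
```

View pics/top0.png

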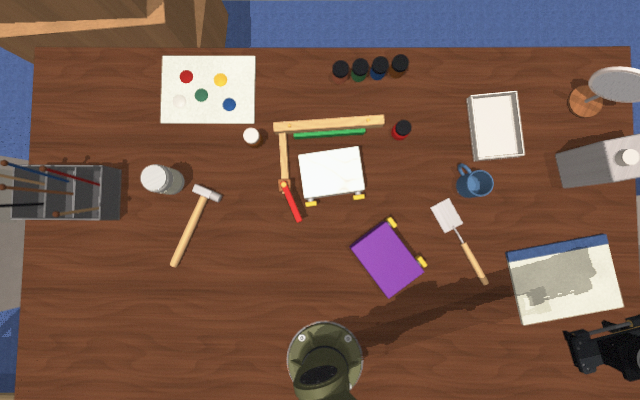

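View pics/scene0.png

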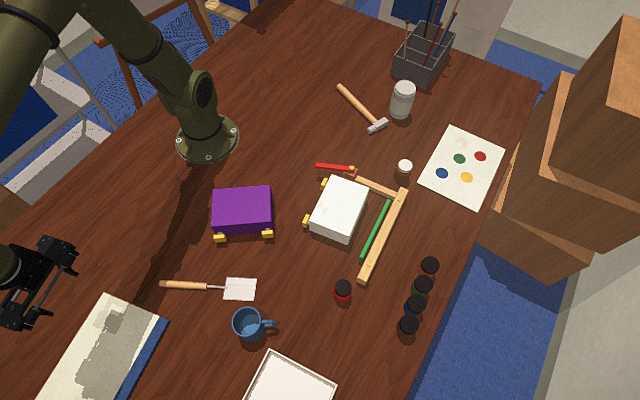

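The top picture shows the white marble block at (332,172), with yellow buffers at (311,203) and (359,197). The stop is behind it, with bar (330,123), bumper (330,132), post (285,185) and red button tip (299,220). Things that could be taken for the block are the white block (332,172), the purple look-alike (388,260), the white tray (496,125) and the white palette (208,90). I choose the white block, since it has yellow buffers and faces the green bumper. I'll check that in a close crop.

```bash
python3 - <<'E'
import cv2
p=cv2.imread("pics/top0.png")[105:235,240:420]
cv2.imwrite("pics/crop0.png",cv2.resize(p,None,fx=4.4,fy=4.4,interpolation=cv2.INTER_CUBIC))
E
```

```text
(no output)
```

View pics/crop0.png

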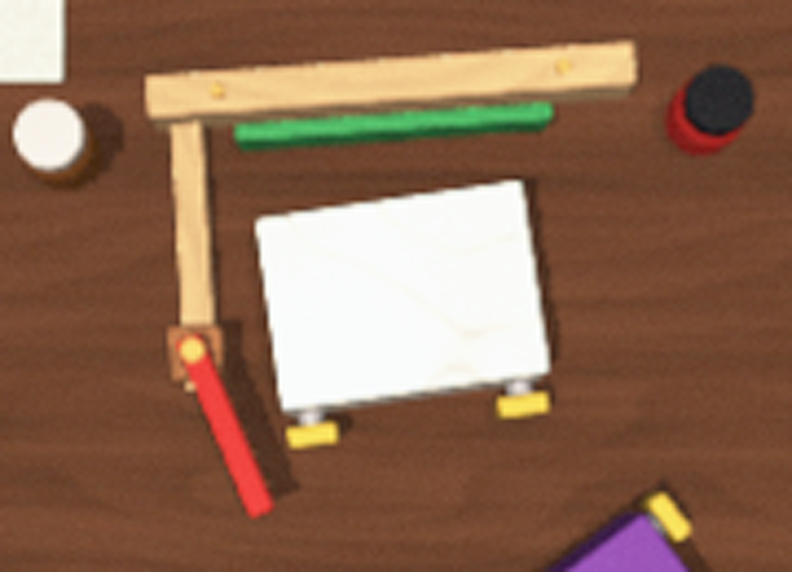

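```bash
cat > h.py <<'E'
import cv2,numpy as np
from bench import ctrl
from scipy.spatial.transform import Rotation as Ro
def rays(n,px,z):
    c=ctrl.camera_info(n); R,t=c["R"],np.array(c["t"])
    u=cv2.undistortPoints(np.array(px,float).reshape(-1,1,2),c["intrinsics"],c["D"]).reshape(-1,2)
    d=np.c_[u,np.ones(len(u))]@R; o=-R.T@t
    return (o+d*((z-o[2])/d[:,2])[:,None])[:,:2]
def rect(n,mask,z):
    k=cv2.findContours(mask.astype(np.uint8),cv2.RETR_EXTERNAL,cv2.CHAIN_APPROX_NONE)[0]
    k=max(k,key=cv2.contourArea).reshape(-1,2)
    return cv2.minAreaRect(rays(n,k,z).astype(np.float32)*1000)
def col(p,h0,h1,s0,s1,v0,v1): return cv2.inRange(cv2.cvtColor(p,cv2.COLOR_BGR2HSV),(h0,s0,v0),(h1,s1,v1))>0
E
python3 - <<'E'
from h import *
p=cv2.imread("pics/top0.png"); d=np.load("pics/top0.npy")
c=ctrl.camera_info("top"); R,t=c["R"],np.array(c["t"])
def zat(u,v):
    K=c["intrinsics"];x=np.array([(u-K[0,2])/K[0,0],(v-K[1,2])/K[1,1],1])*d[v,u]; return (R.T@(x-t)).round(4)
for q in [(332,172),(388,260),(330,122),(330,133),(292,205),(285,184),(287,160),(402,128),(250,200)]: print(q,zat(*q))
f=lambda a:np.array(a)/4.4+[240,105]-0.4
B=rays("top",f([(257,218),(522,181),(550,376),(283,412)]),.084);print("block",B.round(4))
print([np.linalg.norm(B[i]-B[i-1]).round(4) for i in range(4)],B.mean(0))
S=rays("top",f([(146,76),(634,43),(634,84),(150,118)]),.045);print("bar",S.round(4))
G=rays("top",f([(237,130),(552,104),(552,124),(237,147)]),.042);print("bumper",G.round(4))
print("piv,tip",rays("top",f([(192,350),(261,510)]),.066))
print("buf near",rays("top",f([(313,447),(524,416)]),.046))
m=np.zeros(p.shape[:2],bool);m[140:215,290:380]=1
print(rect("top",m&col(p,0,180,0,50,190,255),.084))
m[:]=0;m[112:140,265:390]=1
print(rect("top",m&col(p,12,30,40,150,150,255),.045))
E
```

```text
(332, 172) [ 0.564  -0.0184  0.0817]
(388, 260) [ 0.3105 -0.1808  0.0833]
(330, 122) [ 0.7228 -0.0122  0.0422]
(330, 133) [ 0.6885 -0.0124  0.043 ]
(292, 205) [0.467  0.0991 0.0647]
(285, 184) [0.5289 0.1203 0.0692]
(287, 160) [0.6098 0.1214 0.0106]
(402, 128) [ 0.698  -0.2255  0.0705]
(250, 200) [0.4837 0.2373 0.002 ]
block [[ 0.6157  0.0816]
 [ 0.6414 -0.0947]
 [ 0.5115 -0.1134]
 [ 0.4863  0.0629]]
[np.float64(0.1308), np.float64(0.1782), np.float64(0.1313), np.float64(0.1781)] [ 0.5637343 -0.0158912]
bar [[ 0.7217  0.1629]
 [ 0.7459 -0.1754]
 [ 0.7172 -0.1754]
 [ 0.6922  0.1597]]
bumper [[ 0.6847  0.0993]
 [ 0.7038 -0.1192]
 [ 0.6898 -0.1192]
 [ 0.6727  0.0992]]
piv,tip [[0.5287109  0.12587406]
 [0.42126756 0.07796674]]
buf near [[ 0.46442544  0.04419037]
 [ 0.48678418 -0.09994671]]
((560.284912109375, -15.562896728515625), (138.75230407714844, 179.22909545898438), 8.652271270751953)
((707.2192993164062, -8.083953857421875), (56.62714385986328, 340.61328125), 4.271442413330078)
```

```bash
cat > st.py <<'E'
from h import *
O=np.array([.620,-.014]);Y=.074
def tostop(p): c,s=np.cos(Y),np.sin(Y); return (np.asarray(p)-O)@np.array([[c,-s],[s,c]])
def main():
    s=ctrl.get_state(); M=Ro.from_rotvec(s["tool_rot"]).as_matrix(); f=s["ft_force"]
    print("t %.2f stop-xy(mm)"%s["time"],(tostop(s["position"][:2])*1000).round(1),"z %.1f"%(s["position"][2]*1000),
     "yaw rel %.3f"%(np.arctan2(M[1,0],M[0,0])-Y),"tilt %.3f"%np.arccos(-M[2,2]),"F",f.round(1),"grip",round(s["grip_width"],2))
if __name__=="__main__": main()
E
python3 -m handwheel '[[0,0,0,0,0,0,10.7],[0,0.05,-0.03,0,0,0,0],[0,0.05,-0.03,0,0,0,0],[0,0.05,-0.03,0,0,0,0],[0,0.05,-0.03,0,0,0,0],[0,0.05,-0.03,0,0,0,0],[0,0.05,-0.03,0,0,0,0],[0,0,-0.06,0,0,0,0],[0,0,-0.06,0,0,0,0],[0,0,0,0,0,0,0]]'; python3 st.py
```

```text
time: 1.35
position: [0.4458, -0.3006, 0.2224]
tool_rot: [-3.137, -0.131, 0.001]
ft_force: [0.1, -0.6, 0.5]
grip_width: 0.023
grip_force: 0.0
t 1.35 stop-xy(mm) [-194.9 -272.9] z 222.4 yaw rel 0.009 tilt 0.002 F [ 0.1 -0.6  0.5] grip 0.02
```

```bash
python3 -m handwheel '[[0,0,-0.056,0,0,0,0],[0,0,-0.056,0,0,0,0],[0,0,-0.056,0,0,0,0],[0,0,-0.056,0,0,0,0],[0,0,-0.056,0,0,0,0],[0,0,-0.056,0,0,0,0.5],[0,0,0,0.05,0,0,0],[0,0,0,0.05,0,0,0],[0,0,0,0.05,0,0,0],[0,0,0,0,0,0,0]]' >/dev/null; python3 st.py
```

```text
t 2.60 stop-xy(mm) [-199.9   57.3] z 69.7 yaw rel -0.008 tilt 0.008 F [0.9 0.4 0.6] grip 0.01
```

```bash
python3 -m handwheel '[[0,0,-0.010,0.02,0,0,0],[0,0,0,0.024,0,0,0],[0,0.015,0,0,0,0,0],[0,0.012,0,0,0,0,0],[0,0.002,0,0,0,0,0],[0,0.002,0,0,0,0,0],[0,0.002,0,0,0,0,0],[0,0,0,0,0,0,0]]' >/dev/null; python3 st.py
```

```text
t 3.60 stop-xy(mm) [-163.6   67.2] z 28.6 yaw rel -0.008 tilt 0.000 F [-0.2  0.  -1.1] grip 0.01
```

```bash
python3 -m handwheel '[[0,0.002,0,0,0,0,0],[0,0.002,0,0,0,0,0],[0,0.002,0,0,0,0,0],[0,0.002,0,0,0,0,0],[0,0.002,0,0,0,0,0]]' >/dev/null; python3 st.py;  python3 -m handwheel '[[0,0.002,0,0,0,0,0],[0,0.002,0,0,0,0,0],[0,0.002,0,0,0,0,0]]' >/dev/null; python3 st.py
```

```text
t 4.22 stop-xy(mm) [-155.9   67.1] z 27.7 yaw rel -0.008 tilt 0.005 F [-6.  -0.9  2.4] grip 0.01
t 4.60 stop-xy(mm) [-153.4   66.9] z 26.6 yaw rel -0.007 tilt 0.013 F [-13.6  -0.1   4.6] grip 0.0
```

```bash
for i in 1; do python3 -m handwheel '[[0,0.002,0,0,0,0,0],[0,0.002,0,0,0,0,0]]' >/dev/null; python3 st.py; python3 -m handwheel '[[0,0.002,0,0,0,0,0],[0,0.002,0,0,0,0,0]]' >/dev/null; python3 st.py; python3 -m handwheel '[[0,0.002,0,0,0,0,0],[0,0.002,0,0,0,0,0],[0,0.002,0,0,0,0,0]]' >/dev/null; python3 st.py; done
```

```text
t 4.85 stop-xy(mm) [-150.9   67.7] z 26.0 yaw rel -0.007 tilt 0.015 F [-14.1   1.6   3.1] grip 0.0
t 5.10 stop-xy(mm) [-147.5   68.4] z 25.5 yaw rel -0.007 tilt 0.017 F [-14.6   1.7   1. ] grip 0.01
t 5.47 stop-xy(mm) [-142.6   68.7] z 25.2 yaw rel -0.007 tilt 0.019 F [-16.    2.3   2. ] grip 0.01
```

```bash
python3 -m handwheel '[[0,0.002,0,0,0,0,0],[0,0.002,0,0,0,0,0],[0,0.002,0,0,0,0,0],[0,0.002,0,0,0,0,0]]' >/dev/null; python3 st.py; python3 -m handwheel '[[0,0.002,0,0,0,0,0],[0,0.002,0,0,0,0,0],[0,0.002,0,0,0,0,0],[0,0.002,0,0,0,0,0]]' >/dev/null; python3 st.py
cat > look.py <<'E'
import sys
from st import *
def main(name=None):
    p,_=ctrl.get_image("top")
    # white block top in world grid: sample-based IoU fit handled by edges of the bright mask
    m=np.zeros(p.shape[:2],np.uint8); m[125:222,285:385]=1
    m&=col(p,0,180,0,45,200,255).astype(np.uint8)
    n,l,s,c=cv2.connectedComponentsWithStats(m); k=1+np.argmax(s[1:,4]); m=(l==k).astype(np.uint8)
    m=cv2.morphologyEx(cv2.morphologyEx(m,cv2.MORPH_CLOSE,np.ones((5,5))),cv2.MORPH_OPEN,np.ones((9,9)))
    v,u=np.nonzero(m); w=rays("top",np.c_[u,v],.081)
    (cx,cy),(a,b),th=rect("top",m,.081)
    if a>b: th-=90
    S=tostop([cx/1000,cy/1000])*1000; C=tostop(w.mean(0))*1000
    print("block rect",S.round(1),"centroid",C.round(1),"size",round(a),round(b),"rel yaw %.3f"%(np.deg2rad(th)-Y))
    if name: cv2.imwrite(name,cv2.resize(p[105:235,240:420],None,fx=4.4,fy=4.4,interpolation=cv2.INTER_CUBIC)); cv2.imwrite(name.replace(".png","_raw.png"),p)
main(sys.argv[1] if len(sys.argv)>1 else None)
E
python3 look.py pics/a1.png
```

```text
t 5.97 stop-xy(mm) [-136.   70.] z 24.6 yaw rel -0.006 tilt 0.022 F [-19.4   5.2   1.3] grip 0.01
t 6.47 stop-xy(mm) [-126.6   70.5] z 25.1 yaw rel -0.005 tilt 0.019 F [-16.6   6.3   1.6] grip 0.01
block rect [-46.2   1.3] centroid [-35.3 -18.3] size 179 127 rel yaw -0.173
```

View pics/a1.png

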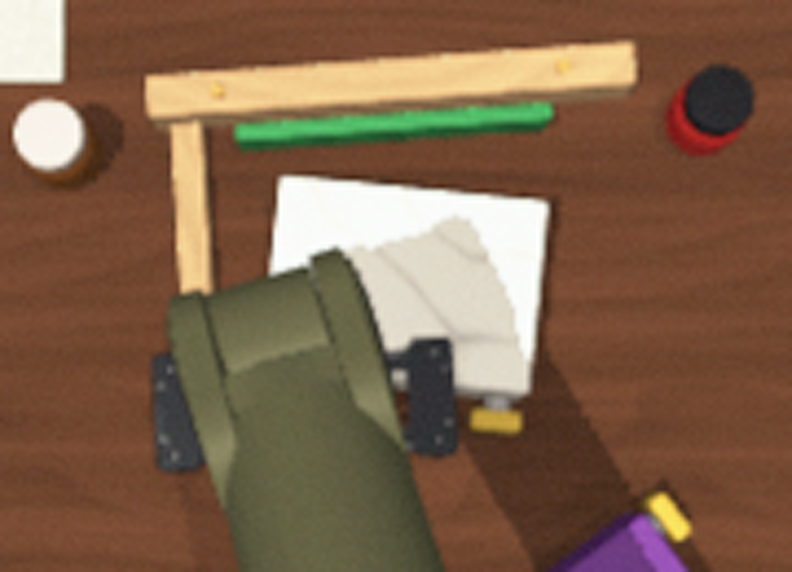

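The picture shows the block swung clockwise: far corners at (279,176) and (549,200), right buffer at (497,420). Next I swing the right side, turning the tool along with the block.

```bash
python3 -m handwheel '[[0,-0.025,0,0,0,0,0],[0,-0.025,0,0,0,0,0],[0,0,0.042,0,0,0,0],[0,0,0.042,0,0,0,0],[0,0,0.042,0,0,0,0],[0,0,0,0,0,0,9.6],[0,0,0,0,0,0,0]]' >/dev/null; python3 st.py; python3 look.py
```

```text
t 7.40 stop-xy(mm) [-167.8  -59.2] z 28.7 yaw rel -0.175 tilt 0.001 F [ 0.3 -0.6 -0.2] grip 0.01
block rect [-47.3   1.5] centroid [-43.8   4.5] size 179 130 rel yaw -0.176
```

```bash
python3 -m handwheel '[[0,0.005,0,0,0,0,0],[0,0.004,0,0,0,0,0],[0,0.003,0,0,0,0,0],[0,0.003,0,0,0,0,0],[0,0.003,0,0,0,0,0]]' >/dev/null; python3 st.py; python3 -m handwheel '[[0,0.003,0,0,0,0,0],[0,0.003,0.001,0,0,0,-0.5],[0,0.003,0.002,0,0,0,-1.5]]' >/dev/null; python3 st.py;
```

```text
t 8.07 stop-xy(mm) [-154.5  -61.1] z 27.3 yaw rel -0.175 tilt 0.008 F [-9.7  0.6  3.4] grip 0.01
t 8.45 stop-xy(mm) [-149.1  -66. ] z 26.3 yaw rel -0.140 tilt 0.014 F [-13.4  -0.5   4.9] grip 0.01
```

```bash
python3 -m handwheel '[[0,0.003,0.003,0,0,0,-1.7],[0,0.003,0.003,0,0,0,-1.7]]' >/dev/null; python3 st.py; python3 -m handwheel '[[0,0.003,0.003,0,0,0,-1.7],[0,0.003,0.003,0,0,0,-1.7],[0,0.003,0.003,0,0,0,-1.7]]' >/dev/null; python3 st.py;
```

```text
t 8.70 stop-xy(mm) [-143.6  -72.8] z 26.3 yaw rel -0.080 tilt 0.013 F [-12.6   0.5   3.5] grip 0.0
t 9.07 stop-xy(mm) [-134.6  -82.4] z 26.3 yaw rel 0.009 tilt 0.013 F [-11.   -0.8   0.9] grip 0.01
```

```bash
python3 look.py; python3 -m handwheel '[[0,0.003,0.001,0,0,0,-1],[0,0.003,0.001,0,0,0,-1],[0,0.003,0.001,0,0,0,-1],[0,0.003,0.001,0,0,0,-1]]' >/dev/null; python3 st.py; python3 look.py pics/a2.png
```

```text
block rect [-43.7   1.2] centroid [-37.3   8.9] size 131 179 rel yaw 0.027
t 9.62 stop-xy(mm) [-124.2  -88.6] z 26.1 yaw rel 0.077 tilt 0.016 F [-14.4  -5.2   3.5] grip 0.01
block rect [-41.8   1.6] centroid [-36.5   9.7] size 130 179 rel yaw 0.114
```

View pics/a2.png

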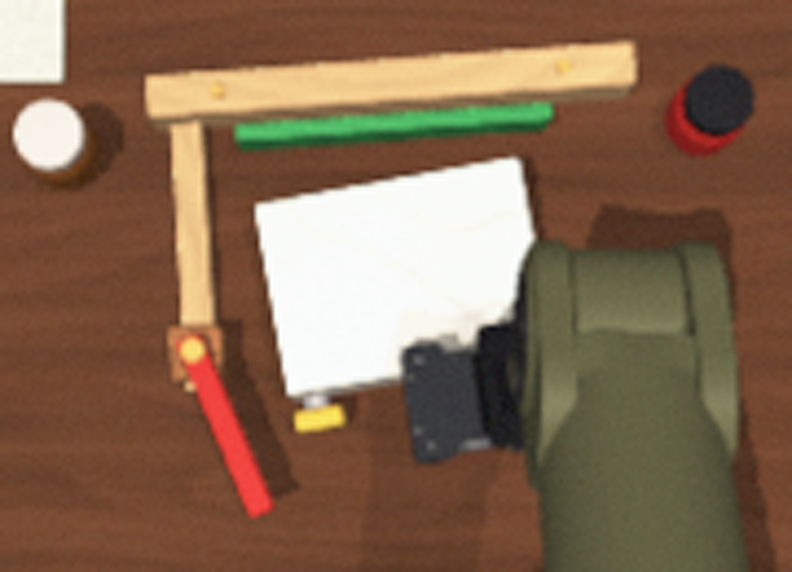

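The picture shows the block swung counter-clockwise, far corners (257,205) and (520,157), and the left buffer free at (320,418). I'll continue the right push a little, then switch.

```bash
python3 -m handwheel '[[0,0.003,0.002,0,0,0,-2],[0,0.003,0.002,0,0,0,-2],[0,0.003,0.002,0,0,0,-2],[0,0.003,0.002,0,0,0,-2]]' >/dev/null; python3 st.py;python3 -m handwheel '[[0,-0.025,0,0,0,0,0],[0,-0.025,0,0,0,0,0],[0,0,0,0,0,0,0]]' >/dev/null; python3 st.py; python3 look.py
```

```text
t 10.18 stop-xy(mm) [-111.   -96.5] z 26.1 yaw rel 0.216 tilt 0.015 F [-13.1  -7.7   1. ] grip 0.01
t 10.55 stop-xy(mm) [-153.5 -104.2] z 28.4 yaw rel 0.216 tilt 0.001 F [ 0.3 -0.4 -0.4] grip 0.01
block rect [-41.2   2.3] centroid [-39.7   2.1] size 135 179 rel yaw 0.224
```

```bash
cat >> look.py <<'E'
    
E
python3 - <<'E'
s=open('look.py').read()
s=s.replace('    if name:','''    th=np.deg2rad(th)-Y; T=tostop(ctrl.get_state()["position"][:2])*1000-C_(S,C)
    c,s_=np.cos(th),np.sin(th); print("tcp in block frame",(T@np.array([[c,-s_],[s_,c]])).round(1))
    if name:''',1).replace('def main','C_=lambda S,C:S\ndef main',1).rstrip()+'\n'
open('look.py','w').write(s)
E
python3 look.py; python3 -m handwheel '[[0,0,-0.05,0,0,0,0],[0,0,-0.05,0,0,0,0],[0,0,-0.05,0,0,0,0],[0,0,0,0,0,0,0]]' >/dev/null; python3 st.py; python3 look.py
```

```text
block rect [-41.8   2. ] centroid [-39.6   2.1] size 136 179 rel yaw 0.238
tcp in block frame [-131.2  -76.6]
t 11.15 stop-xy(mm) [-184.2   47.7] z 29.0 yaw rel 0.226 tilt 0.002 F [-0.9  0.3  0.6] grip 0.0
block rect [-39.    2.6] centroid [-38.7   2.8] size 130 179 rel yaw 0.236
tcp in block frame [-130.7   75.3]
```

```bash
python3 -m handwheel '[[0,0.014,0,0,0,0,0],[0,0.012,0,0,0,0,0],[0,0.004,0,0,0,0,0],[0,0.003,0,0,0,0,0],[0,0.003,0,0,0,0,0],[0,0.003,0,0,0,0,0],[0,0.003,0,0,0,0,0.5],[0,0.003,-0.001,0,0,0,1],[0,0.003,-0.002,0,0,0,1.7]]' >/dev/null; python3 st.py; python3 -m handwheel '[[0,0.0035,-0.003,0,0,0,1.8],[0,0.0035,-0.003,0,0,0,1.8],[0,0.0035,-0.003,0,0,0,1.8],[0,0.0035,-0.003,0,0,0,1.8],[0,0.0035,-0.003,0,0,0,1.8]]' >/dev/null; python3 st.py; python3 look.py
```

```text
t 12.32 stop-xy(mm) [-144.8   55.2] z 26.5 yaw rel 0.160 tilt 0.013 F [-12.5  -3.    3.5] grip 0.01
t 12.95 stop-xy(mm) [-129.5   73.5] z 26.3 yaw rel 0.004 tilt 0.014 F [-13.5   1.    3.5] grip 0.0
block rect [-34.4   2.8] centroid [-23.9 -11.3] size 129 179 rel yaw 0.022
tcp in block frame [-92.9  73.6]
```

```bash
python3 -m handwheel '[[0,0.0035,-0.003,0,0,0,1.8],[0,0.0035,-0.003,0,0,0,1.8],[0,0.0035,-0.003,0,0,0,1.8],[0,0.0035,-0.003,0,0,0,1.8]]' >/dev/null; python3 st.py; python3 -m handwheel '[[0,0.0035,-0.003,0,0,0,1.8],[0,0.0035,-0.003,0,0,0,1.8],[0,0.0035,-0.003,0,0,0,1.8],[0,0.003,-0.002,0,0,0,1.6]]' >/dev/null; python3 st.py; python3 -m handwheel '[[0,-0.02,0,0,0,0,0],[0,-0.02,0,0,0,0,0],[0,0,0.05,0,0,0,0],[0,0,0.05,0,0,0,0],[0,0,0.05,0,0,0,0],[0,0,0,0,0,0,0]]' >/dev/null; python3 st.py; python3 look.py
```

```text
t 13.50 stop-xy(mm) [-115.1   85.8] z 26.2 yaw rel -0.121 tilt 0.014 F [-13.2   2.4   3.3] grip 0.0
t 14.00 stop-xy(mm) [-100.    95.5] z 26.2 yaw rel -0.243 tilt 0.014 F [-14.3   4.    3.1] grip 0.01
t 14.75 stop-xy(mm) [-168.7  -47.3] z 28.6 yaw rel -0.251 tilt 0.002 F [-0.2 -0.1  0.4] grip 0.0
block rect [-29.    1.6] centroid [-27.5   2.3] size 179 130 rel yaw -0.265
tcp in block frame [-122.   -81.1]
```

```bash
python3 -m handwheel '[[0,0.01,-0.006,0,0,0,0],[0,0.008,0,0,0,0,0],[0,0.004,0,0,0,0,0],[0,0.003,0,0,0,0,0],[0,0.003,0,0,0,0,0],[0,0.003,0,0,0,0,0],[0,0.003,0,0,0,0,-0.5],[0,0.003,0.001,0,0,0,-1],[0,0.003,0.002,0,0,0,-1.7]]' >/dev/null; python3 st.py; python3 -m handwheel '[[0,0.0035,0.003,0,0,0,-1.8],[0,0.0035,0.003,0,0,0,-1.8],[0,0.0035,0.003,0,0,0,-1.8],[0,0.0035,0.003,0,0,0,-1.8],[0,0.0035,0.003,0,0,0,-1.8],[0,0.0035,0.003,0,0,0,-1.8]]' >/dev/null; python3 st.py; python3 look.py;  python3 -m handwheel '[[0,0.0035,0.003,0,0,0,-1.8],[0,0.0035,0.003,0,0,0,-1.8],[0,0.0035,0.003,0,0,0,-1.8]]' >/dev/null; python3 st.py; python3 look.py
```

```text
t 15.93 stop-xy(mm) [-135.1  -48.9] z 26.3 yaw rel -0.187 tilt 0.014 F [-13.6  -0.    3.9] grip 0.0
t 16.68 stop-xy(mm) [-116.8  -70.9] z 26.2 yaw rel 0.000 tilt 0.015 F [-14.3  -2.1   4.5] grip 0.0
block rect [-24.1   1.4] centroid [-15.6  12.7] size 130 179 rel yaw -0.005
tcp in block frame [-91.7 -73.4]
t 17.10 stop-xy(mm) [-106.1  -80.2] z 26.1 yaw rel 0.095 tilt 0.015 F [-15.   -2.9   2.5] grip 0.01
block rect [-22.    1.8] centroid [-15.6  13.3] size 130 178 rel yaw 0.097
tcp in block frame [-91.  -74.2]
```

```bash
python3 -m handwheel '[[0,0.0035,0.003,0,0,0,-1.8],[0,0.0035,0.003,0,0,0,-1.8],[0,0.0035,0.003,0,0,0,-1.8]]' >/dev/null; python3 st.py; python3 -m handwheel '[[0,-0.02,0,0,0,0,0],[0,-0.02,0,0,0,0,0],[0,0,-0.05,0,0,0,0],[0,0,-0.05,0,0,0,0],[0,0,-0.048,0,0,0,0],[0,0,0,0,0,0,0]]' >/dev/null; python3 st.py; python3 look.py
```

```text
t 17.52 stop-xy(mm) [-94.4 -88.5] z 26.1 yaw rel 0.189 tilt 0.015 F [-13.5  -3.8   3. ] grip 0.01
t 18.27 stop-xy(mm) [-154.4   55.6] z 28.9 yaw rel 0.196 tilt 0.001 F [ 0.2  0.2 -0.9] grip 0.0
block rect [-18.9   2.4] centroid [-15.6   0.4] size 129 180 rel yaw 0.211
tcp in block frame [-121.3   77.9]
```

```bash
python3 -m handwheel '[[0,0.01,0.004,0,0,0,0],[0,0.008,0,0,0,0,0],[0,0.004,0,0,0,0,0],[0,0.003,0,0,0,0,0],[0,0.003,0,0,0,0,0],[0,0.003,0,0,0,0,0],[0,0.003,0,0,0,0,0.5],[0,0.003,-0.001,0,0,0,1],[0,0.003,-0.002,0,0,0,1.7]]' >/dev/null; python3 st.py; python3 -m handwheel '[[0,0.0035,-0.003,0,0,0,1.8],[0,0.0035,-0.003,0,0,0,1.8],[0,0.0035,-0.003,0,0,0,1.8],[0,0.0035,-0.003,0,0,0,1.8],[0,0.0035,-0.003,0,0,0,1.8]]' >/dev/null; python3 st.py; python3 look.py;  python3 -m handwheel '[[0,0.0035,-0.003,0,0,0,1.8],[0,0.0035,-0.003,0,0,0,1.8],[0,0.003,-0.003,0,0,0,1.8]]' >/dev/null; python3 st.py; python3 look.py
```

```text
t 19.45 stop-xy(mm) [-121.9   58.2] z 26.0 yaw rel 0.133 tilt 0.015 F [-14.   -0.9   3. ] grip 0.01
t 20.07 stop-xy(mm) [-105.6   75.9] z 26.0 yaw rel -0.023 tilt 0.015 F [-14.9   1.2   2.9] grip 0.01
block rect [-8.9  1.1] centroid [ -2.7 -15.2] size 124 179 rel yaw -0.063
tcp in block frame [-100.6   69.3]
t 20.50 stop-xy(mm) [-95.   84.6] z 26.0 yaw rel -0.118 tilt 0.015 F [-13.6   1.3   1.8] grip 0.01
block rect [-10.6   0.1] centroid [ -3.6 -15.9] size 176 127 rel yaw -0.121
tcp in block frame [-93.4  74.5]
```

```bash
python3 -m handwheel '[[0,-0.02,0,0,0,0,0],[0,-0.02,0,0,0,0,0],[0,0,0.05,0,0,0,0],[0,0,0.05,0,0,0,0],[0,0,0.046,0,0,0,0],[0,0,0,0,0,0,0]]' >/dev/null; python3 st.py; python3 look.py pics/a3.png
```

```text
t 21.30 stop-xy(mm) [-144.9  -61.7] z 28.6 yaw rel -0.125 tilt 0.002 F [0.3 0.3 0.6] grip 0.01
block rect [-11.8   1.5] centroid [-9.6  3.6] size 179 130 rel yaw -0.137
tcp in block frame [-123.2  -78. ]
```

View pics/a3.png

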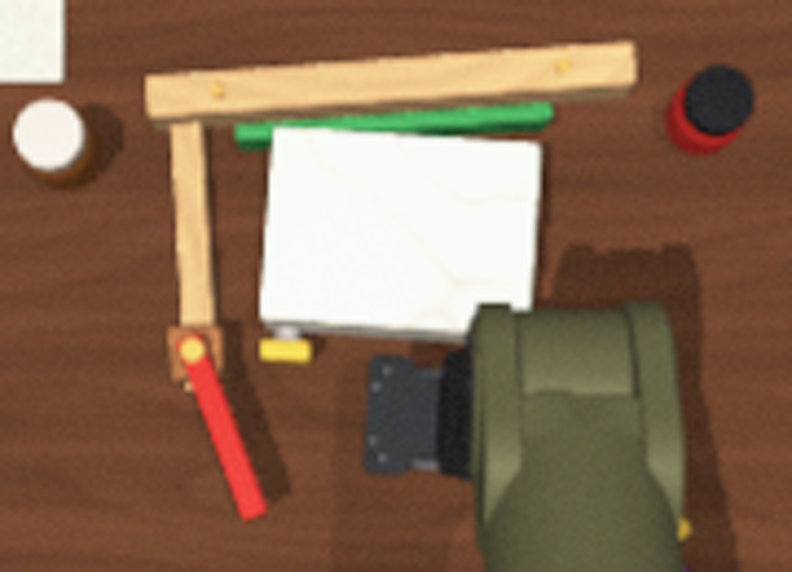

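The picture shows the block's far left corner (275,130) just reaching the bumper, the right corner (541,143) short of it. Now smaller swings.

```bash
python3 -m handwheel '[[0,0.011,-0.004,0,0,0,0],[0,0.009,0,0,0,0,0],[0,0.004,0,0,0,0,0],[0,0.003,0,0,0,0,0],[0,0.003,0,0,0,0,0],[0,0.003,0,0,0,0,0],[0,0.003,0,0,0,0,-0.5],[0,0.003,0.001,0,0,0,-1],[0,0.003,0.002,0,0,0,-1.7]]' >/dev/null; python3 st.py; python3 -m handwheel '[[0,0.0035,0.003,0,0,0,-1.8],[0,0.0035,0.003,0,0,0,-1.8],[0,0.0035,0.003,0,0,0,-1.8]]' >/dev/null; python3 st.py; python3 look.py;  python3 -m handwheel '[[0,0.0035,0.003,0,0,0,-1.8],[0,0.0035,0.003,0,0,0,-1.8]]' >/dev/null; python3 st.py; python3 look.py
```

```text
t 22.48 stop-xy(mm) [-109.7  -61.5] z 26.3 yaw rel -0.062 tilt 0.014 F [-13.8  -1.5   3.4] grip 0.01
t 22.85 stop-xy(mm) [-99.7 -72. ] z 26.3 yaw rel 0.032 tilt 0.015 F [-14.   -3.5   3.9] grip 0.0
block rect [-8.7  1.7] centroid [-0.3 14.6] size 130 179 rel yaw 0.014
tcp in block frame [-91.5 -73.2]
t 23.15 stop-xy(mm) [-92.5 -78.1] z 26.2 yaw rel 0.094 tilt 0.015 F [-14.5  -2.3   3.5] grip 0.01
block rect [-7.2  1.9] centroid [-0.2 14.5] size 131 179 rel yaw 0.089
tcp in block frame [-91.8 -72.3]
```

```bash
python3 -m handwheel '[[0,-0.02,0,0,0,0,0],[0,-0.02,0,0,0,0,0],[0,0,-0.05,0,0,0,0],[0,0,-0.05,0,0,0,0],[0,0,-0.045,0,0,0,0],[0,0,0,0,0,0,0]]' >/dev/null; python3 st.py; python3 look.py; python3 -m handwheel '[[0,0.01,0,0,0,0,0],[0,0.007,0,0,0,0,0],[0,0.004,0,0,0,0,0],[0,0.003,0,0,0,0,0],[0,0.003,0,0,0,0,0],[0,0.003,0,0,0,0,0],[0,0.003,0,0,0,0,0.5],[0,0.003,-0.001,0,0,0,1]]' >/dev/null; python3 st.py; python3 look.py
```

```text
t 23.95 stop-xy(mm) [-138.7   68.3] z 29.0 yaw rel 0.102 tilt 0.002 F [-0.  -1.  -0.1] grip 0.0
block rect [-6.8  1.9] centroid [-1.5 -1.3] size 130 179 rel yaw 0.089
tcp in block frame [-125.6   75.3]
t 25.00 stop-xy(mm) [-107.5   68.1] z 27.1 yaw rel 0.068 tilt 0.010 F [-10.2  -2.1   3.7] grip 0.01
block rect [-6.6  2.1] centroid [  5.8 -12.5] size 130 179 rel yaw 0.086
tcp in block frame [-94.8  74.7]
```

```bash
python3 -m handwheel '[[0,0.003,-0.001,0,0,0,1],[0,0.003,-0.003,0,0,0,1.8],[0,0.003,-0.003,0,0,0,1.8]]' >/dev/null; python3 st.py; python3 look.py; python3 -m handwheel '[[0,0.003,-0.003,0,0,0,1.7],[0,0.003,-0.002,0,0,0,1.6]]' >/dev/null; python3 st.py; python3 look.py
```

```text
t 25.43 stop-xy(mm) [-100.2   76.2] z 26.6 yaw rel -0.012 tilt 0.012 F [-10.5  -0.9   4.1] grip 0.0
block rect [0.4 2.1] centroid [  5.3 -14.7] size 124 182 rel yaw -0.068
tcp in block frame [-104.9   68. ]
t 25.73 stop-xy(mm) [-94.3  81.8] z 26.5 yaw rel -0.069 tilt 0.012 F [-11.9   0.3   3.3] grip 0.01
block rect [-2.4  2.3] centroid [  5.  -14.2] size 124 177 rel yaw -0.070
tcp in block frame [-96.8  73.4]
```

```bash
python3 -m handwheel '[[0,-0.02,0,0,0,0,0],[0,-0.02,0,0,0,0,0],[0,0,0.05,0,0,0,0],[0,0,0.05,0,0,0,0],[0,0,0.045,0,0,0,0],[0,0,0,0,0,0,0]]' >/dev/null; python3 st.py; python3 look.py
```

```text
t 26.52 stop-xy(mm) [-138.3  -65.3] z 28.7 yaw rel -0.076 tilt 0.002 F [0.8 0.5 0.1] grip 0.0
block rect [-3.9  2.2] centroid [-2.4  4.1] size 127 177 rel yaw -0.068
tcp in block frame [-129.5  -73.7]
```

```bash
python3 -m handwheel '[[0,0.014,0,0,0,0,0],[0,0.009,0,0,0,0,0],[0,0.004,0,0,0,0,0],[0,0.003,0,0,0,0,0],[0,0.003,0,0,0,0,0],[0,0.003,0,0,0,0,0],[0,0.003,0,0,0,0,-0.5],[0,0.003,0.001,0,0,0,-1],[0,0.003,0.002,0,0,0,-1.7],[0,0.003,0.002,0,0,0,-1.7]]' >/dev/null; python3 st.py; python3 look.py; python3 -m handwheel '[[0,0.003,0.002,0,0,0,-1.7],[0,0.003,0.002,0,0,0,-1.5]]' >/dev/null; python3 st.py; python3 look.py
```

```text
t 27.82 stop-xy(mm) [-96.8 -69.3] z 26.6 yaw rel 0.017 tilt 0.013 F [-12.1  -0.6   3.7] grip 0.0
block rect [-3.7  2. ] centroid [ 4.8 15.1] size 130 178 rel yaw -0.007
tcp in block frame [-92.1 -72.6]
t 28.12 stop-xy(mm) [-91.5 -73.7] z 26.4 yaw rel 0.072 tilt 0.015 F [-15.8  -0.9   4.3] grip 0.01
block rect [-2.8  2. ] centroid [ 4.9 15.4] size 130 179 rel yaw 0.042
tcp in block frame [-91.8 -72. ]
```

```bash
python3 -m handwheel '[[0,0.003,0.002,0,0,0,0],[0,0.002,0.002,0,0,0,0]]' >/dev/null; python3 st.py; python3 look.py; python3 -m handwheel '[[0,-0.02,0,0,0,0,0],[0,-0.02,0,0,0,0,0],[0,0,-0.05,0,0,0,0],[0,0,-0.05,0,0,0,0],[0,0,-0.045,0,0,0,0],[0,0,0,0,0,0,0]]' >/dev/null; python3 st.py; python3 look.py
```

```text
t 28.43 stop-xy(mm) [-88.9 -75.8] z 25.3 yaw rel 0.071 tilt 0.021 F [-19.8   1.4   3.9] grip 0.01
block rect [-2.7  1.4] centroid [ 4.8 15.5] size 130 180 rel yaw 0.056
tcp in block frame [-90.5 -72.5]
t 29.23 stop-xy(mm) [-129.3   69.6] z 29.0 yaw rel 0.079 tilt 0.002 F [ 0.5 -0.5  0. ] grip 0.01
block rect [-1.6  1.8] centroid [ 2.9 -3.5] size 129 179 rel yaw 0.047
tcp in block frame [-124.3   71.1]
```

```bash
python3 -m handwheel '[[0,0.012,-0.002,0,0,0,2],[0,0.007,0,0,0,0,0],[0,0.004,0,0,0,0,0],[0,0.003,0,0,0,0,0],[0,0.003,0,0,0,0,0],[0,0.003,0,0,0,0,0],[0,0.003,0,0,0,0,0.5],[0,0.003,-0.001,0,0,0,1]]' >/dev/null; python3 st.py; python3 look.py;  python3 -m handwheel '[[0,0.003,-0.002,0,0,0,1.4],[0,0.0025,-0.002,0,0,0,1]]' >/dev/null; python3 st.py; python3 look.py
```

```text
t 30.27 stop-xy(mm) [-97.7  70.5] z 26.6 yaw rel 0.012 tilt 0.012 F [-12.4   0.    4. ] grip 0.01
block rect [5.9 1.6] centroid [ 10.7 -15.9] size 125 182 rel yaw -0.063
tcp in block frame [-107.5   62.6]
t 30.57 stop-xy(mm) [-93.  75.] z 26.3 yaw rel -0.030 tilt 0.014 F [-13.4   0.1   3.8] grip 0.0
block rect [3.  0.4] centroid [  9.3 -17.8] size 125 179 rel yaw -0.063
tcp in block frame [-100.2   68.7]
```

```bash
python3 -m handwheel '[[0,0.0025,-0.001,0,0,0,0],[0,-0.02,0,0,0,0,0],[0,-0.02,0,0,0,0,0],[0,0,0.05,0,0,0,0],[0,0,0.05,0,0,0,0],[0,0,0.045,0,0,0,0],[0,0,0,0,0,0,0]]' >/dev/null; python3 st.py; python3 look.py pics/a4.png
```

```text
t 31.50 stop-xy(mm) [-128.1  -73.3] z 28.6 yaw rel -0.037 tilt 0.002 F [ 0.6  0.3 -0.4] grip 0.01
block rect [-1.3  2. ] centroid [0.5 4.5] size 131 178 rel yaw -0.024
tcp in block frame [-124.8  -75.4]
```

View pics/a4.png

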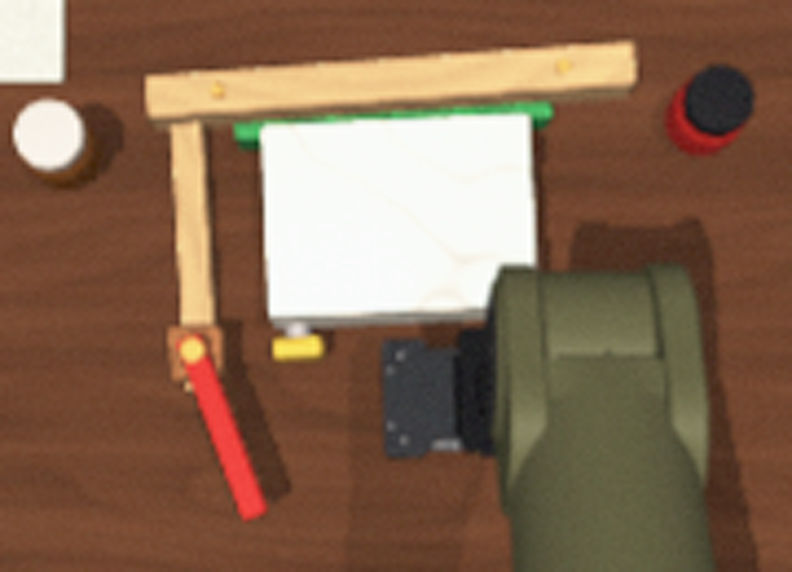

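The picture shows the block's far face (262,127)-(530,113) against the bumper, turned slightly clockwise. One more small right and left nip for margin.

```bash
python3 -m handwheel '[[0,0.012,0,0,0,0,-1],[0,0.008,0,0,0,0,0],[0,0.004,0,0,0,0,0],[0,0.003,0,0,0,0,0],[0,0.003,0,0,0,0,0],[0,0.003,0,0,0,0,0],[0,0.003,0,0,0,0,-0.5],[0,0.003,0.001,0,0,0,-1],[0,0.003,0.001,0,0,0,-1]]' >/dev/null; python3 st.py; python3 look.py; python3 -m handwheel '[[0,0.002,0.001,0,0,0,-0.5],[0,0.002,0.001,0,0,0,0]]' >/dev/null; python3 st.py; python3 look.py
```

```text
t 32.67 stop-xy(mm) [-92.6 -72.2] z 26.5 yaw rel 0.030 tilt 0.014 F [-13.4  -2.8   4. ] grip 0.0
block rect [-0.7  1.5] centroid [ 7.4 14.6] size 131 179 rel yaw 0.007
tcp in block frame [-92.2 -73.3]
t 32.98 stop-xy(mm) [-90.3 -73.3] z 26.0 yaw rel 0.038 tilt 0.017 F [-17.9  -0.2   5.5] grip 0.0
block rect [-0.5  1.8] centroid [ 7.5 15.6] size 130 179 rel yaw 0.019
tcp in block frame [-91.2 -73.5]
```

```bash
python3 -m handwheel '[[0,0.0015,0,0,0,0,0]]' >/dev/null; python3 st.py; python3 -m handwheel '[[0,-0.02,0,0,0,0,0],[0,-0.02,0,0,0,0,0],[0,0,-0.05,0,0,0,0],[0,0,-0.05,0,0,0,0],[0,0,-0.045,0,0,0,1],[0,0,0,0,0,0,0]]' >/dev/null; python3 st.py; python3 look.py;  python3 -m handwheel '[[0,0.01,0,0,0,0,0],[0,0.006,0,0,0,0,0],[0,0.004,0,0,0,0,0],[0,0.003,0,0,0,0,0],[0,0.003,0,0,0,0,0],[0,0.003,0,0,0,0,0],[0,0.003,0,0,0,0,0.5],[0,0.002,0,0,0,0,0]]' >/dev/null; python3 st.py;python3 look.py
```

```text
t 33.15 stop-xy(mm) [-89.7 -73.4] z 25.7 yaw rel 0.038 tilt 0.019 F [-17.2  -1.7   6.7] grip 0.0
t 33.90 stop-xy(mm) [-125.8   74.7] z 29.1 yaw rel 0.029 tilt 0.002 F [ 0.1 -0.3 -0.3] grip 0.0
block rect [1.4 1.8] centroid [ 4.9 -3.7] size 128 179 rel yaw 0.007
tcp in block frame [-126.7   71. ]
t 34.95 stop-xy(mm) [-96.2  71. ] z 27.3 yaw rel 0.013 tilt 0.009 F [-9.6 -0.3  2.6] grip 0.01
block rect [6.3 1.7] centroid [ 11.7 -15.6] size 124 182 rel yaw -0.068
tcp in block frame [-107.    62.2]
```

```bash
python3 -m handwheel '[[0,0.003,-0.001,0,0,0,0.5],[0,0.003,-0.001,0,0,0,0.5]]' >/dev/null; python3 st.py; python3 -m handwheel '[[0,0.0015,0,0,0,0,0]]' >/dev/null; python3 st.py; python3 -m handwheel '[[0,-0.02,0,0,0,0,0],[0,-0.02,0,0,0,0,0],[0,-0.02,0,0,0,0,0],[0,0,0,-0.05,0,0,0],[0,0,0,-0.05,0,0,0],[0,0,0.06,0,0,0,0],[0,0,0.06,0,0,0,0],[0,0,0.06,0,0,0,0],[0,0,0,0,0,0,0]]' >/dev/null; python3 st.py; python3 look.py pics/a5.png
```

```text
t 35.25 stop-xy(mm) [-92.5  73.2] z 26.5 yaw rel -0.004 tilt 0.013 F [-13.4  -1.3   3.7] grip 0.01
t 35.38 stop-xy(mm) [-91.8  73.3] z 26.2 yaw rel -0.004 tilt 0.015 F [-14.7  -1.    4.9] grip 0.01
t 36.50 stop-xy(mm) [-146.1 -112.5] z 128.5 yaw rel -0.013 tilt 0.002 F [-0.2  0.8 -0.4] grip 0.0
block rect [-0.1  1.7] centroid [-0.2  1.7] size 130 179 rel yaw -0.005
tcp in block frame [-144.9 -111.4]
```

View pics/a5.png

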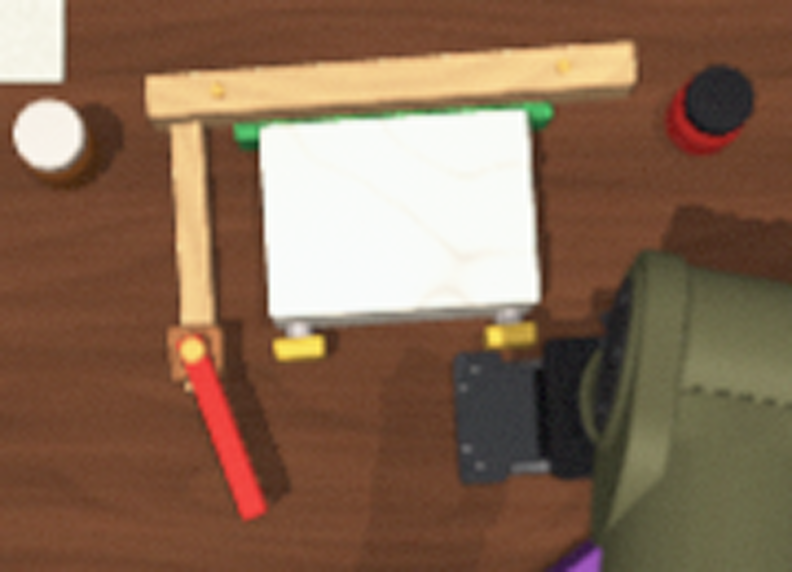

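The picture shows the block centred and flush, with both buffers free at (300,347) and (511,335). I'll do one more right/left nip so it surely bears on the bumper.

```bash
python3 -m handwheel '[[0,0,-0.039,0,0,0,-1],[0,0,0,0.05,0,0,0],[0,0,0,0.051,0,0,0],[0,0.02,0,0,0,0,0],[0,0.018,0,0,0,0,0],[0,0.005,0,0,0,0,0],[0,0.003,0,0,0,0,0],[0,0.003,0,0,0,0,0],[0,0.003,0,0,0,0,0]]' >/dev/null; python3 st.py; python3 look.py
```

```text
t 37.67 stop-xy(mm) [-95.9 -66.9] z 27.0 yaw rel 0.013 tilt 0.005 F [-6.5 -0.6  2. ] grip -0.0
block rect [-0.1  1.8] centroid [ 8.2 13.8] size 130 178 rel yaw -0.005
tcp in block frame [-95.4 -69.2]
```

```bash
python3 -m handwheel '[[0,0.003,0.001,0,0,0,0],[0,0.003,0.001,0,0,0,0],[0,0.003,0.001,0,0,0,0]]' >/dev/null; python3 st.py; python3 -m handwheel '[[0,0.002,0.001,0,0,0,0]]' >/dev/null; python3 st.py; python3 -m handwheel '[[0,0.002,0.001,0,0,0,0]]' >/dev/null; python3 st.py; python3 look.py
```

```text
t 38.10 stop-xy(mm) [-91.4 -69.5] z 25.4 yaw rel 0.012 tilt 0.015 F [-15.5   0.3   3.9] grip 0.0
t 38.23 stop-xy(mm) [-90.5 -70.2] z 24.9 yaw rel 0.012 tilt 0.017 F [-16.1   0.7   4. ] grip 0.0
t 38.35 stop-xy(mm) [-89.5 -70.9] z 24.5 yaw rel 0.013 tilt 0.019 F [-18.5   1.2   4.8] grip 0.01
block rect [0.2 1.1] centroid [ 9.3 16.3] size 131 180 rel yaw 0.013
tcp in block frame [-90.8 -71. ]
```

```bash
python3 -m handwheel '[[0,-0.02,0,0,0,0,0],[0,-0.02,0,0,0,0,0],[0,0,-0.05,0,0,0,0],[0,0,-0.05,0,0,0,0],[0,0,-0.043,0,0,0,0.5],[0,0.02,0,0,0,0,0],[0,0.007,0,0,0,0,0],[0,0.003,0,0,0,0,0],[0,0.003,0,0,0,0,0],[0,0.003,0,0,0,0,0]]' >/dev/null; python3 st.py; python3 -m handwheel '[[0,0.003,0,0,0,0,0.3],[0,0.002,-0.001,0,0,0,0.3]]' >/dev/null; python3 st.py
```

```text
t 39.65 stop-xy(mm) [-92.8  70.4] z 25.3 yaw rel 0.003 tilt 0.014 F [-13.6   1.4   3.6] grip 0.01
t 39.90 stop-xy(mm) [-90.2  70.7] z 24.5 yaw rel -0.008 tilt 0.019 F [-17.7  -1.5   4.8] grip 0.01
```

```bash
python3 -m handwheel '[[0,-0.02,0,0,0,0,0],[0,-0.02,0,0,0,0,0],[0,0,0,-0.05,0,0,0],[0,0,0,-0.05,0,0,0],[0,-0.018,-0.05,0,0,0,0],[0,-0.018,-0.05,0,0,0,0],[0,0,0,0,0,0,0]]' >/dev/null; python3 st.py; python3 look.py
```

```text
t 40.77 stop-xy(mm) [-157.6  175.7] z 128.0 yaw rel -0.000 tilt 0.002 F [ 0.2 -0.8  0. ] grip 0.01
block rect [0.7 1.7] centroid [1.2 0.9] size 130 179 rel yaw -0.005
tcp in block frame [-158.3  170.6]
```

```bash
python3 -m handwheel '[[0,-0.012,0.012,0,0,0,0],[0,0,0,0.04,0,0,0],[0,0,0,0.038,0,0,0],[0,0,0,0,0,0,0]]' >/dev/null; python3 st.py; python3 - <<'E'
from st import *
p,_=ctrl.get_image("top"); m=np.zeros(p.shape[:2],bool); m[175:230,270:330]=1
m&=(col(p,0,8,150,255,120,255)|col(p,172,180,150,255,120,255))
v,u=np.nonzero(m); print(len(u)); w=tostop(rays("top",np.c_[u,v],.065))*1000; print(w.mean(0),w[np.argmin(w[:,0])])
print("angle from pivot",np.arctan2(146-w.mean(0)[1],-81-w.mean(0)[0]))
E
```

```text
t 41.33 stop-xy(mm) [-170.8  158.3] z 47.2 yaw rel -0.008 tilt 0.006 F [-0.3  0.4  0.6] grip 0.01
188
[-134.98021388  128.74573952] [-189.91126989  106.1419003 ]
angle from pivot 0.3093767690188537
```

```bash
python3 -m handwheel '[[0,0,0.012,-0.004,0,0,0],[0,0.0025,0.0115,0,0,0,0],[0,0.0025,0.0115,0,0,0,0],[0,0.002,0.0115,0,0,0,0],[0,0.008,0.012,0,0,0,0],[0,0.008,0.012,0,0,0,0],[0,0,0,0,0,0,0]]' >/dev/null; python3 st.py
```

```text
t 42.25 stop-xy(mm) [-145.5   88.1] z 53.3 yaw rel -0.008 tilt 0.000 F [0.4 0.3 0.1] grip 0.01
```

```bash
python3 -m handwheel '[[0,0.007,0.006,0.001,0,0,0],[0,0.007,0.006,0,0,0,0],[0,0.007,0.006,0,0,0,0],[0,0.01,0.004,0,0,0,0],[0,0.009,0.004,0,0,0,0],[0,0,0,0,0,0,0]]' >/dev/null; python3 st.py; python3 look.py pics/a6.png
```

```text
t 43.00 stop-xy(mm) [-105.2   62.8] z 52.6 yaw rel -0.007 tilt 0.001 F [-0.  -0.1 -0.1] grip 0.0
block rect [6.  1.6] centroid [ 12.7 -11.5] size 125 182 rel yaw -0.063
tcp in block frame [-115.2   54.3]
```

View pics/a6.png

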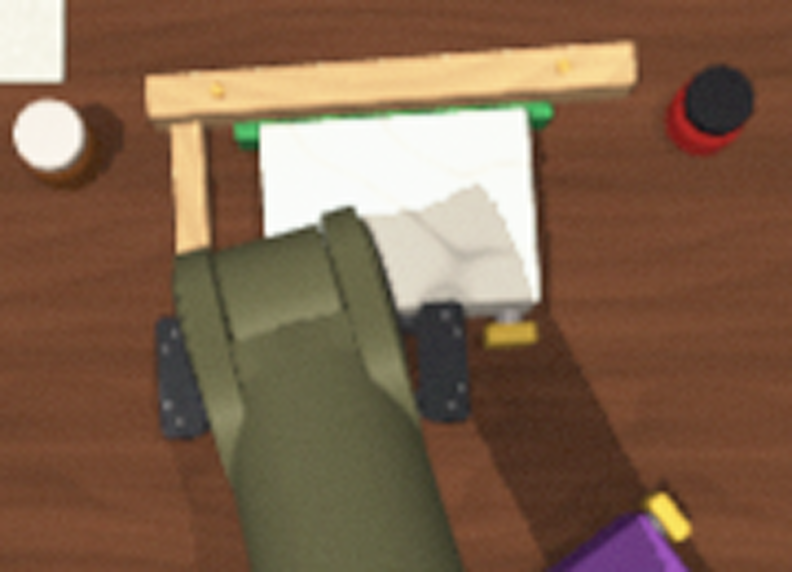

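The arm hides the button in this view, so I'll back off and measure.

```bash
python3 -m handwheel '[[0,-0.025,0,0,0,0,0],[0,-0.02,0,0,0,0,0],[0,0,0,-0.05,0,0,0],[0,0,0,-0.05,0,0,0],[0,0,0.06,0,0,0,0],[0,0,0.06,0,0,0,0],[0,0,0.06,0,0,0,0],[0,0,0.06,0,0,0,0],[0,0,0,0,0,0,0]]' >/dev/null; python3 st.py; python3 look.py pics/a7.png;  python3 - <<'E'
from st import *
p=cv2.imread("pics/a7_raw.png"); m=np.zeros(p.shape[:2],bool); m[160:230,270:345]=1
m&=(col(p,0,8,150,255,120,255)|col(p,172,180,150,255,120,255))
v,u=np.nonzero(m); print(len(u)); w=tostop(rays("top",np.c_[u,v],.065))*1000; print(w.mean(0),w[np.argmin(w[:,1])])
print("angle from pivot",np.arctan2(146-w.mean(0)[1],-81-w.mean(0)[0]))
E
```

```text
t 44.17 stop-xy(mm) [-154.2 -182.2] z 152.4 yaw rel -0.015 tilt 0.002 F [-1.   0.7 -0.5] grip 0.01
block rect [0.6 1.6] centroid [0.4 1.6] size 130 179 rel yaw -0.005
tcp in block frame [-153.1 -180.9]
269
[-84.6418705   83.19241649] [-82.35425905  24.92452336]
angle from pivot 1.5128766149663522
```

View pics/a7.png

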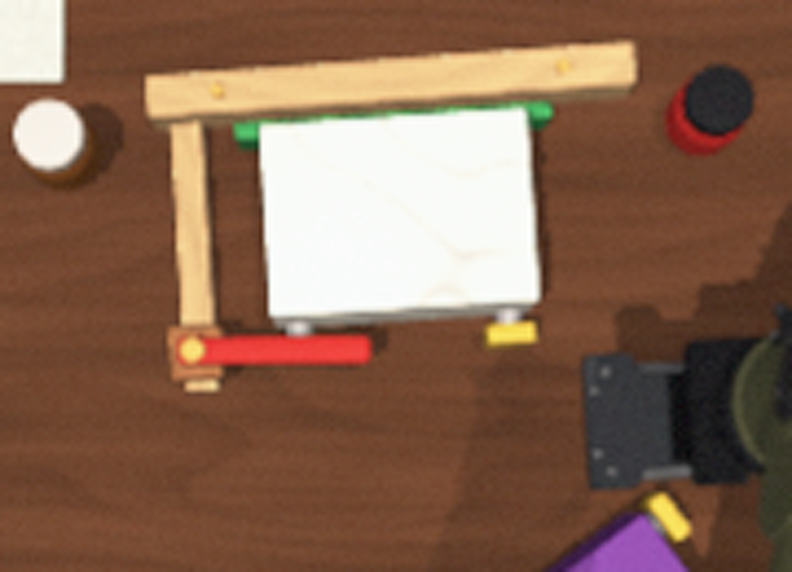

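The picture shows the button square across behind the block, pivot (192,350) to tip (370,349), at about 1.51 rad. The block is flush and central, and the arm is clear. I'm handing in.

```bash
python3 -m handwheel '[[0,0,0,0,0,0,0],[0,0,0,0,0,0,0]]' >/dev/null; python3 -c "
from bench import ctrl
print(ctrl.close_job())"
```

```text
the job is handed in; nothing more can be done
None
```

The job is handed in, with no verdict returned: by my camera measurements the block sits flush and central against the bumper (x +0.6 mm, y 1.6 mm, turned 0.005 rad), the button is across at about 1.51 rad, and the highest force I read was 19.8 N.

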